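# Bring up and lock the lathe tailstock

### The job

The tailstock of the bench wood lathe is clamped to the bed by the cam lever on its front. Push the lever all the way over, away from the headstock, so that the cam is at its low point, then push the tailstock forward along the bed until its pointed centre touches the free end of the wooden blank in the chuck, and push the lever all the way back over towards the headstock to lock it there. This is all pushing with the fingertips: pick nothing up, and leave the other things on the bench where they lie.

Things in the scene. Friction and masses are not known exactly. Their poses are not given: they have to be found in the camera images.
- lathe: Green bench wood lathe, fixed. Origin on the bench straight below the blank's free end; y runs along the bed to the headstock (big housing with chuck, y 133 to 460 mm, up to 290 mm high), -x is the front (robot side), z up; up to 0.1 rad askew. Bed 96 mm wide, top 90 mm above the bench, from y -430 mm. Centre line at x 0, 190 mm high. Tool rest: y 0 to 150, x -115 to 55 mm, up to 184 mm high.
- blank_end (a point): Centre of the free end face of the turned wooden blank, 31 to 37 mm thick, that the chuck holds: on the lathe's centre line, 190 mm above the bench. The blank is fixed. The tailstock's point must come to touch it here.
- centre_point (a point): Tip of the tailstock's pointed steel centre (a cone on a body 26 mm across), on the centre line 190 mm above the bench, pointing along the lathe's +y at blank_end.
- handwheel (a point): Middle of the outer face (looks to the lathe's -y) of the tailstock's handwheel: a boss 26 mm across, 5 mm proud of the aluminium wheel (84 mm across, 18 mm thick), 190 mm above the bench, 203 mm behind centre_point. The air behind it is free above the bed. Pushed here along +y the tailstock slides; the wheel does not turn. Tailstock housing 54 mm across, its top fitting up to 231 mm high.
- tailstock (a joint): Travel of the tailstock along the bed in m, growing towards the headstock: -0.03 rear stop, 0.120 point touches the blank (gap = 0.120 - value). Starts at 0 to 0.07. With the cam low the tailstock (about 3 kg) slides against about 5 N of friction and stays where it is left; locked, it holds against 100 N.
- cam_shaft (a point): Pivot of the cam lever, in the plane in which the lever swings: 80 mm in front (lathe -x) of the centre line, 125 mm above the bench, 115 mm behind centre_point along the lathe's -y. The lever swings about the lathe's x axis and rides with the tailstock.
- lever_ball (a point): Centre of the black ball, 26 mm across, on the end of the cam lever (steel rod 10 mm thick, ball centre 95 mm from cam_shaft). It is 194 mm above the bench with the lever fully over at either side and 220 mm with the lever upright, always 80 mm in front of the centre line.
- cam_lever (a joint): Angle of the cam lever in rad. 0: stop, fully over away from the headstock (0.75 rad from upright), cam at its low point, tailstock free. 0.75: upright. 1.38: cam at its high point. 1.5: stop, fully over to the headstock, locked. Starts at 1.35 to 1.5. It stays where it is left; the ball takes 1 N along its arc, 3 to 4 N where the clamp bites (0.7 to 1.38), more if pushed level.
- gouge: Turning gouge with wooden handle, 335 mm long, 29 mm high, lying along the lathe on the bench in front of it: leave alone. Origin under its middle.
- chuck_key: T-shaped steel chuck key, 90 by 85 mm, 13 mm high, on the bench in front of the lathe: leave alone. Origin under its cross bar.
- wax_tin: Flat round brass-coloured tin, 72 mm across, 38 mm high, on the bench in front of the headstock: leave alone. Origin under its middle.
- sanding_block: Cork sanding block, 95 x 55 x 25 mm, on the bench in front of the tail end of the lathe: leave alone. Origin under its middle.
- pepper_mill: Turned dark pepper mill, 56 mm across, 140 mm high, standing behind the lathe: leave alone. Origin under its middle.
- blank_square: Square wooden blank, 35 x 160 x 35 mm, on the bench behind the lathe: leave alone. Origin under its middle.

How it is judged (in metres and radians):
On the way, in this order (a step that is already met when the one before it is completed fails the run):
1. the cam lever is pushed over to the cam's low point, with the tailstock still back (value of joint cam_lever below 0.3 rad and distance between centre_point and blank_end above 0.02 m), for 0.2 s.
2. with the cam still low, the tailstock is pushed forward until its point touches the blank (value of joint cam_lever below 0.45 rad and distance between centre_point and blank_end below 0.002 m), for 0.2 s.
At the end, for the whole second after the job is handed in: The point of the tailstock is within 2 mm of the blank's end face and the tailstock is at rest, locked: the cam lever is over at the headstock side (at least 1.2 rad of its 1.5) (value of joint cam_lever above 1.2 rad and distance between centre_point and blank_end below 0.002 m and velocity of joint tailstock between -0.005 and 0.005 m/s); the robot touches nothing.
It fails at once if one of the loose things on the bench is lifted, carried or pushed more than 30 mm from its place (distance of any of gouge, chuck_key, wax_tin, sanding_block, pepper_mill, blank_square from where it was at the start of the episode above 0.03 m).
It also fails if it takes over 69 s, if anything falls off the work surface, if the arm or the gripper's body presses on something with over 40 N, if the wrist force passes 120 N, or if a joint passes its speed limit or range.

### The arm

A 6-joint arm with a two-finger parallel gripper is mounted at the origin on the work surface. World frame = base frame: x ahead of the robot, y to its left, z up, the work surface at z = 0. Lengths are in m, angles in degrees, forces in N, time in s.
With the tool pointing down it reaches from about 0.3 to 0.85 m from the base axis. Payload 5.4 kg.
Tool frame: the origin (TCP) lies between the finger pads; the fingertips stand 11 mm ahead of it and the grasp point (between the pads) lies 8 mm behind it; z points along the fingers, y is the line along which they close (so a half turn about z gives the same grasp; the last joint's range is limited). The gripper opens to 85 mm and grips with 20 to 120 N. Pads are 22 mm wide; open, the fingers measure 114 mm over their backs; the gripper's body (76 mm by 85 mm) begins 54 mm behind the grasp point. The pads swing forward as they close: fully open they stand 13 mm farther back than shut.
Start: joints at [-80.907, 9.076, 91.501, -0, 79.423, -12.038], TCP at [0.207, -0.536, 0.242] pointing down, gripper open.
Joint ranges: [-166.64, 166.64], [-54.1, 131.32], [10.49, 154.53], [-73.88, 253.88], [9.74, 151.15], [-171.62, 171.62]. Speed limits (degrees/s): [147.25, 147.25, 180, 180, 180, 180].

### API

Orientations are given as [roll, pitch, yaw] about the fixed x, y, z axes, in that order (R = Rz(yaw) Ry(pitch) Rx(roll)).
In Python, from bench import * gives the robot as it stands. Calls block until the motion is done:
- move_ptp(position, orientation): joint-space move of the TCP to a pose.
- move_l(position, v=0.15, attitude=None): straight line of the TCP; attitude=None keeps the orientation; v is the mean speed in m/s.
- movej(angles): joint-space move.
- command_gripper(opening, effort=None): finger opening in m; effort is the grip in N (None keeps the last); returns when the fingers have stopped.
- hold(seconds).
- inverse_kinematics(position, orientation): joint angles nearest the present ones, or None.
- get_state(): the state.
- read_camera(name): name is "scene" or "side" or "wrist"; returns a dict with "frame" (420x560x3 uint8, red, green, blue), "intrinsics" (3x3 intrinsics, pixels), "distortion" ([k1, k2, p1, p2, k3] as OpenCV has them; the pictures are not rectified), "extrinsics" (4x4, takes a point from camera to world coordinates). Camera axes: x right, y up, looking along -z (the intrinsics and any distortion apply to the point x, -y, -z); pixel columns grow to the right and rows downward; lengths in m; the calibration is good to about 2 mm. A picture is of the moment at which its call begins. There is no depth.
A pose or a line that the arm cannot do raises MotionError and nothing moves.
- job_done(): hands the job in; it is judged then, once.
The state is a dict: "time_s": time; "joint_positions": joint angles; "dq": joint speeds; "tau": joint torques, N m; "tcp_pos": TCP position; "ee_rot": TCP orientation; "wrist_force": force on the tool from outside, world axes, zero at the start; "wrist_torque": the same for the moment, N m; "gripper_width": finger opening in m; "grip_force": force on a finger pad.
Only numpy, scipy, OpenCV 4.12 (cv2) and the standard library are available. Lean on these libraries where they do the work, as an engineer would, in place of code of your own. Each camera call takes 0.05 s, during which the arm holds its last target. There are 200 camera calls.

## Working session

There is one attempt and no reset: what is moved stays moved. The work goes in short steps, each a Python script; the robot and the scene stay as the last script left them, time stands still between calls to the robot, and variables do not carry over. Pictures are saved under pics/ and viewed, at most 10 in all, crops included, and the job is handed in when it is done.

```bash
ls; mkdir -p pics; python3 - <<'E'
from bench import *
import cv2,numpy as np
for n in("scene","side"):
    c=read_camera(n); cv2.imwrite(f"pics/{n}0.png",c["frame"][:,:,::-1]); np.savez(f"pics/{n}0.npz",**c)
    print(n,c["intrinsics"],c["distortion"],c["extrinsics"])
print(get_state())
E
```

```text
pics
scene [[544.4826234    0.         285.76605584]
 [  0.         544.4826234  211.00953267]
 [  0.           0.           1.        ]] [-0.09315889  0.          0.          0.          0.        ] [[-0.74005349 -0.50569613  0.44338725  1.08615932]
 [ 0.67229548 -0.53818046  0.5083115   0.63513193]
 [-0.01842881  0.67426495  0.73825955  1.07259913]
 [ 0.          0.          0.          1.        ]]
side [[400.00247066   0.         274.71291962]
 [  0.         400.00247066 213.94157633]
 [  0.           0.           1.        ]] [-0.09148858  0.          0.          0.          0.        ] [[-8.93144749e-01  2.87489118e-01 -3.45893718e-01  1.90209056e-01]
 [-4.49768953e-01 -5.69885173e-01  6.87705444e-01  6.17077293e-01]
 [ 5.88130208e-04  7.69792762e-01  6.38293629e-01  7.27110813e-01]
 [ 0.00000000e+00  0.00000000e+00  0.00000000e+00  1.00000000e+00]]
{'time_s': 0.1, 'joint_positions': array([-8.09104566e+01,  9.10846752e+00,  9.15652028e+01,  1.69552679e-03,
        7.94233256e+01, -1.20368677e+01]), 'dq': array([ 0.07802862, -0.10128469, -0.11341427, -0.0498271 , -0.10712283,
        0.10123662]), 'tau': array([-6.98607141e-05, -3.96990645e+01, -3.32337713e+01, -1.73410704e-04,
        4.15860573e-03,  8.42300267e-06]), 'tcp_pos': array([ 0.2071587 , -0.5358268 ,  0.24141881]), 'ee_rot': array([-1.79905484e+02, -2.18571735e-02,  2.11260804e+01]), 'wrist_force': array([ 0.2168345 ,  0.07996566, -0.66228528]), 'wrist_torque': array([ 0.03828006, -0.03503323,  0.00323007]), 'grip_force': 0.0, 'gripper_width': 0.08538481129584977}
```

View pics/scene0.png

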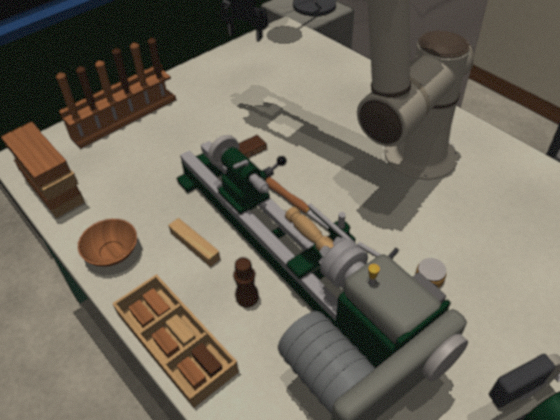

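View pics/side0.png

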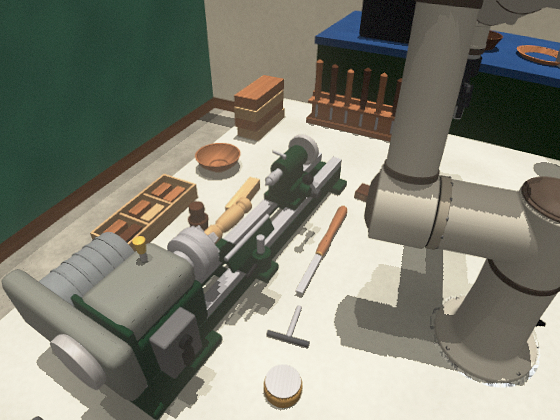

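Scene: handwheel near (222,152), black lever ball near (282,160), blank free end near (291,213). Side: handwheel near (304,150), blank end near (249,204). I'll enlarge both.

```bash
python3 - <<'E'
import cv2
a=cv2.imread("pics/scene0.png")[120:260,180:360]; b=cv2.imread("pics/side0.png")[120:260,180:360]
f=lambda i:cv2.resize(i,None,fx=4.4,fy=4.2,interpolation=cv2.INTER_CUBIC)
cv2.imwrite("pics/ca.png",f(a));cv2.imwrite("pics/cb.png",f(b))
E
```

```text
(no output)
```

View pics/ca.png

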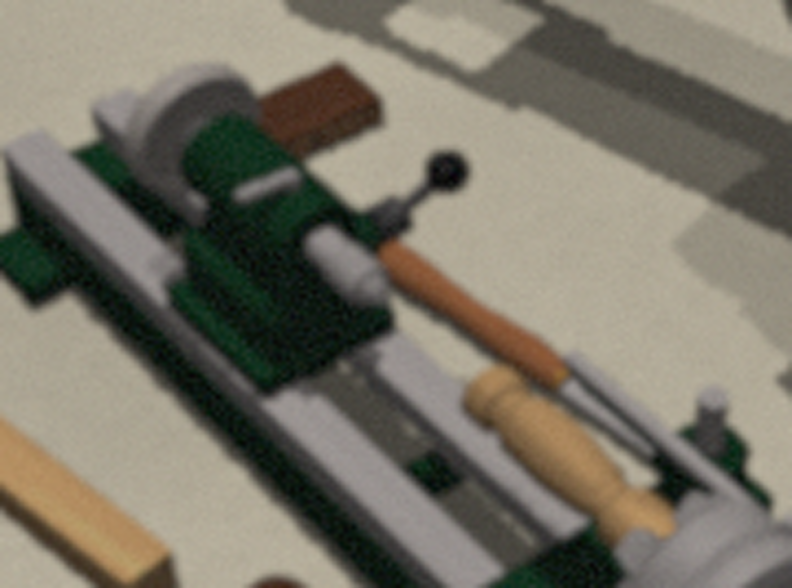

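View pics/cb.png

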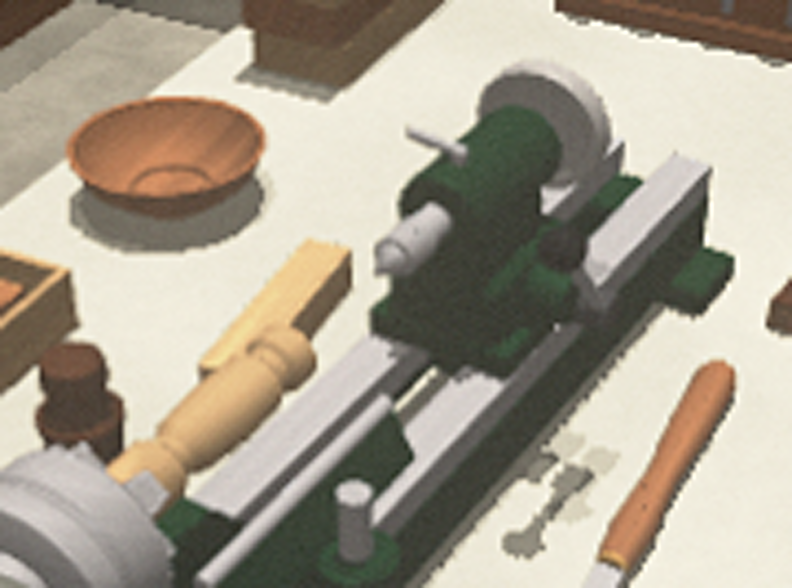

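Scene crop (→ full pixels): ball (281.4,160.7), centre tip about (265.9,190.5), blank end about (288.6,213.3), back bed edge from (181,155). In the side crop: ball (307.7,179), tip (267,184.3), blank end about (246.5,204.3), front bed rail edge from (340.9,161) down to about (299,245).

```bash
cat > h.py <<'E'
import numpy as np,cv2
def ray(c,uv):
    p=cv2.undistortPoints(np.array([[uv]],float),c["intrinsics"],c["distortion"])[0,0]
    E=c["extrinsics"]; d=E[:3,:3]@np.array([p[0],-p[1],-1]); return E[:3,3],d/np.linalg.norm(d)
def plane(c,uv,z):
    o,d=ray(c,uv); return o+d*(z-o[2])/d[2]
def tri(c1,u1,c2,u2):
    (a,d),(b,e)=ray(c1,u1),ray(c2,u2)
    s=np.linalg.lstsq(np.c_[d,-e],b-a,rcond=None)[0]; p,q=a+s[0]*d,b+s[1]*e
    return (p+q)/2,np.linalg.norm(p-q)
E
python3 - <<'E'
from h import *
np.set_printoptions(precision=4,suppress=True)
A=np.load("pics/scene0.npz");B=np.load("pics/side0.npz")
f=lambda x,y:(180+(x+.5)/4.4-.5,120+(y+.5)/4.2-.5)
for n,a,b in(("ball",(446,171),(562,248)),("tip",(378,297),(383,270)),("blank",(480,393),(293,353))):
    print(n,*tri(A,f(*a),B,f(*b)),plane(A,f(*a),.19),plane(B,f(*b),.19))
p=[plane(A,f(5,150),.09),plane(A,f(270,405),.09)];print("back edge",p)
q=[plane(B,f(708,170),.09),plane(B,f(385,528),.09)];print("front edge",q)
for v in(p[1]-p[0],q[0]-q[1]): print(np.degrees(np.arctan2(v[1],v[0])))
E
```

```text
ball [ 0.4634 -0.0913  0.2047] 0.0017416347626885791 [ 0.4536 -0.1025  0.19  ] [ 0.4712 -0.1126  0.19  ]
tip [ 0.547 -0.051  0.19 ] 0.0006023726737461758 [ 0.5468 -0.0513  0.19  ] [ 0.5469 -0.0505  0.19  ]
blank [0.5537 0.0339 0.1876] 0.001963945748615342 [0.5557 0.0366 0.19  ] [0.5523 0.035  0.19  ]
back edge [array([ 0.5665, -0.3894,  0.09  ]), array([ 0.5865, -0.1037,  0.09  ])]
front edge [array([ 0.4731, -0.3837,  0.09  ]), array([0.5005, 0.0386, 0.09  ])]
85.9806797396647
-93.7050309423249
```

```bash
cat >> h.py <<'E'
from bench import *
O=np.array([.551,.037]);W=-.068
X=np.array([np.cos(W),np.sin(W)]);Y=np.array([-np.sin(W),np.cos(W)])
ATT=[180,0,90+np.degrees(W)]
def P(x,y,z): return [*(O+x*X+y*Y),z]      # lathe -> world
def fy(): return float(get_state()["wrist_force"][:2]@Y)
def loc():
    p=get_state()["tcp_pos"]; d=p[:2]-O; return np.round([d@X,d@Y,p[2]],4)
def snap(n,name):
    c=read_camera(n); cv2.imwrite(f"pics/{name}.png",c["frame"][:,:,::-1]); np.savez(f"pics/{name}.npz",**c)
E
python3 - <<'E'
from h import *
command_gripper(0.0,40)
p=get_state()["tcp_pos"]; move_l([p[0],p[1],.34],v=.2)
move_ptp(P(-.08,-.09,.32),ATT)
s=get_state();print(s["time_s"],loc(),s["joint_positions"],s["gripper_width"],s["wrist_force"])
snap("wrist","w1"); snap("scene","s1")
E
```

```text
3.5 [-0.0799 -0.0907  0.32  ] [-2.07530119e+01 -9.75898963e+00  1.01533570e+02 -1.36880381e-02
  8.82246303e+01 -1.67763266e+01] -2.5601279206482818e-05 [ 1.02316208  0.70717434 -0.18281262]
```

View pics/w1.png

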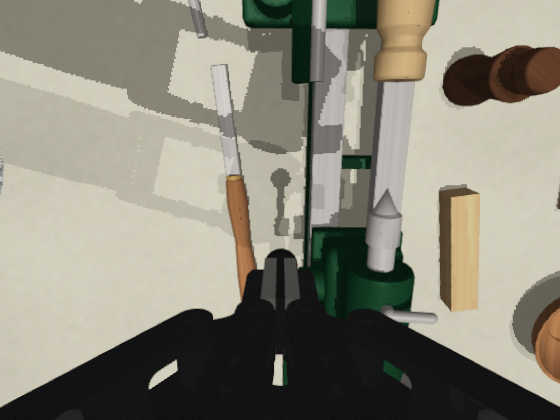

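Wrist: centre tip at (388,190), blank's free end edge at row ~80, centre column ~400; ball hidden under the fingers.

```bash
python3 - <<'E'
from h import *
c=np.load("pics/w1.npz")
print(c["extrinsics"])
for uv in((388,190),(400,78)):
    p=plane(c,uv,.19); d=p[:2]-O; print(p,d@X,d@Y)
E
```

```text
[[ 9.97636958e-01  6.59262970e-02  1.93448353e-02  4.70470994e-01]
 [-6.87056755e-02  9.56570048e-01  2.83290087e-01  2.30429985e-02]
 [ 1.71576388e-04 -2.83949761e-01  9.58839144e-01  4.51592518e-01]
 [ 0.00000000e+00  0.00000000e+00  0.00000000e+00  1.00000000e+00]]
[ 0.54793526 -0.04278554  0.19      ] 0.0023635806466749173 -0.0798093860246461
[0.5546631 0.0362198 0.19     ] 0.0037076518483498025 -0.0005294973331930301
```

```bash
sed -i 's/O=np.array(\[.551,.037\])/O=np.array([.5535,.037])/' h.py; python3 - <<'E'
from h import *
py=-.198
move_l(P(-.08,-.088,.31)); move_l(P(-.08,-.088,.211),v=.12)
print(loc(),get_state()["wrist_force"])
for t in np.linspace(.68,-.76,13):
    move_l(P(-.08,py+.095*np.sin(t)+.024,.125+.095*np.cos(t)+.007),v=.06)
    print(round(t,2),loc(),get_state()["wrist_force"].round(1))
    if abs(fy())>30: print("stop");break
print(get_state()["time_s"]); snap("scene","s2"); snap("side","d2")
E
```

```text
[-0.0794 -0.0882  0.2119] [ 0.48943177  0.47692238 -0.57965142]
0.68 [-0.0798 -0.1135  0.2065] [0.1 6.6 4.7]
0.56 [-0.0798 -0.1241  0.2126] [0.7 0.9 0.6]
0.44 [-0.0801 -0.1342  0.2177] [ 0.4  0.4 -0.2]
0.32 [-0.0799 -0.1447  0.2223] [ 0.2 -0.2 -0.4]
0.2 [-0.0799 -0.1556  0.2252] [ 0.5  0.2 -0.2]
0.08 [-0.0799 -0.1669  0.2267] [-0.4 -0.5 -0.4]
-0.04 [-0.08   -0.1783  0.2269] [-0.7 -0.1 -0. ]
-0.16 [-0.08   -0.1896  0.2257] [-0.7 -0.6 -0.3]
-0.28 [-0.0801 -0.2007  0.2231] [ 0.3 -0.5 -0.9]
-0.4 [-0.0801 -0.2113  0.2192] [ 0.7 -0.3 -0.7]
-0.52 [-0.0802 -0.2215  0.2141] [1.2 0.5 0.3]
-0.64 [-0.0802 -0.231   0.2078] [0.8 0.1 1.1]
-0.76 [-0.0801 -0.2396  0.2006] [-0.3  1.1  0.9]
9.525
```

```bash
python3 - <<'E'
import cv2
a=cv2.imread("pics/s2.png")[110:250,170:350]; b=cv2.imread("pics/d2.png")[120:260,220:400]
f=lambda i:cv2.resize(i,(400,311),interpolation=cv2.INTER_CUBIC)
cv2.imwrite("pics/c2.png",cv2.hconcat([f(a),f(b)]))
E
```

```text
(no output)
```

View pics/c2.png

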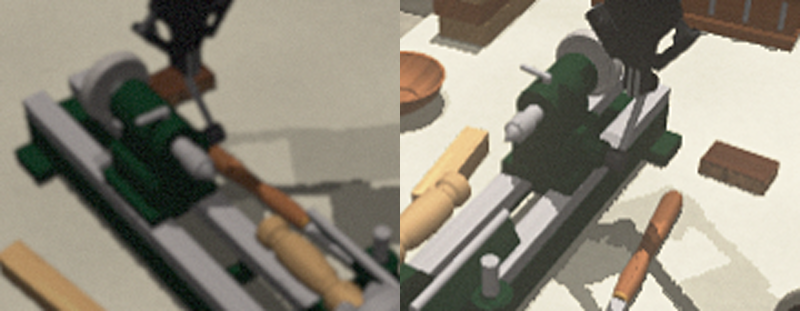

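The lever now leans back from the headstock with its ball at the fingertips. I'll nudge on to feel the stop, then go behind the handwheel.

```bash
python3 - <<'E'
from h import *
y=-.2396
for k in range(7):
    y-=.0015; move_l(P(-.08,y,.199),v=.04); hold(.05); print(loc(),get_state()["wrist_force"].round(1))
    if fy()>3.5: break
hold(.2)
move_l(P(-.08,y+.02,.205)); move_l(P(-.08,y+.02,.33),v=.25)
snap("wrist","w3"); snap("scene","s3")
print(get_state()["time_s"])
E
```

```text
[-0.08   -0.2408  0.1989] [0.9 2.5 0.2]
[-0.08   -0.2421  0.1989] [1.3 5.4 0.9]
11.4667
```

View pics/w3.png

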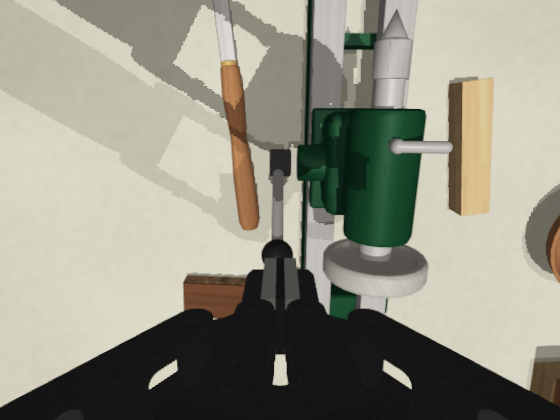

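View pics/s3.png

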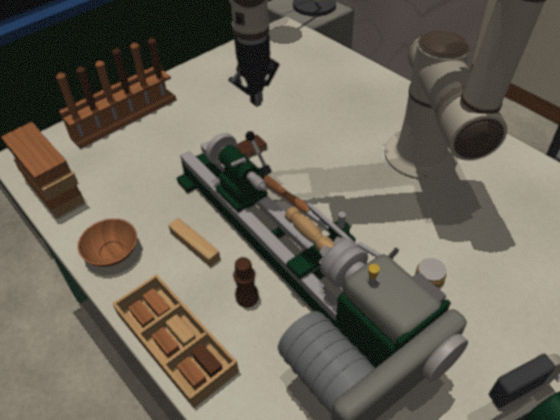

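Lever is fully over (wrist: ball at (278,253), pivot (281,160), tip (397,10)). Now the handwheel push.

```bash
python3 - <<'E'
from h import *
c=np.load("pics/w3.npz");p=plane(c,(397,10),.19);d=p[:2]-O;print("tip",d@X,d@Y)
move_l(P(0,-.335,.33),v=.2); move_l(P(0,-.335,.196),v=.15)
print(loc(),get_state()["wrist_force"].round(1))
move_l(P(0,-.30,.196),v=.06);print(loc(),fy())
y=-.30
while y<-.195:
    y+=.008 if y<-.232 else .001
    move_l(P(0,y,.196),v=.05); f=fy(); print(loc()[1],round(f,1),end="; ")
    if f<-18: break
hold(.3);print(fy(),loc(),get_state()["time_s"]); snap("scene","s4"); snap("wrist","w4")
E
```

```text
tip -0.0008270453667242628 -0.08865553204957133
[ 0.0006 -0.3354  0.1974] [-0.3 -0.4  0.4]
[-0.     -0.2997  0.196 ] -0.23668465486753654
-0.292 -1.0; -0.2839 -0.8; -0.2758 -0.8; -0.2677 -0.8; -0.2597 -0.7; -0.2518 -0.8; -0.2438 -0.6; -0.2358 -0.4; -0.2278 -1.1; -0.2276 -4.5; -0.2265 -4.6; -0.2252 -5.0; -0.224 -4.2; -0.223 -4.3; -0.222 -5.1; -0.2209 -4.4; -0.22 -3.2; -0.219 -4.1; -0.218 -3.3; -0.217 -4.6; -0.216 -3.8; -0.2151 -5.4; -0.2148 -7.7; -0.2146 -9.5; -0.2145 -14.0; -0.2143 -14.9; -0.2142 -18.0; -0.2141 -21.1; -20.902532662471735 [ 1.000e-04 -2.141e-01  1.962e-01] 21.9083
```

```bash
python3 - <<'E'
from h import *
py=-.115
move_l(P(0,-.25,.196),v=.1); move_l(P(0,-.25,.32),v=.25); move_l(P(-.08,-.232,.32),v=.2)
move_l(P(-.08,-.232,.201),v=.15); print(loc(),get_state()["wrist_force"].round(1))
for t in np.linspace(-.75,.75,14):
    move_l(P(-.08,py+.095*np.sin(t)-.024,.125+.095*np.cos(t)+.007),v=.06)
    print(round(t,2),loc(),get_state()["wrist_force"].round(1))
    if fy()<-40: break
y=loc()[1]
for k in range(8):
    y+=.0015; move_l(P(-.08,y,.200),v=.04); hold(.05); print(loc(),get_state()["wrist_force"].round(1))
    if fy()<-8: break
y=loc()[1]
move_l(P(-.08,y-.02,.206)); move_l(P(-.08,y-.06,.33),v=.2); hold(.2)
print(get_state()["time_s"],get_state()["wrist_force"].round(1)); snap("wrist","w5"); snap("scene","s5")
E
```

```text
[-0.0793 -0.2324  0.202 ] [ 0.7 -0.1  0.7]
-0.75 [-0.0799 -0.2034  0.2016] [ 0.  -0.2 -0.3]
-0.63 [-0.0799 -0.195   0.2088] [-0.6 -0.2  0.2]
-0.52 [-0.0799 -0.186   0.2147] [ 0.3 -1.9  1.1]
-0.4 [-0.0801 -0.1759  0.219 ] [-0.4 -0.9  0.3]
-0.29 [-0.0802 -0.1652  0.2228] [-0.5 -0.4 -0.4]
-0.17 [-0.08   -0.1547  0.2255] [-0.3  0.9  0.9]
-0.06 [-0.08   -0.1439  0.2268] [ 0.2 -0.3  0.4]
0.06 [-0.0801 -0.1329  0.2267] [ 0.4 -0.1  0.5]
0.17 [-0.0801 -0.122   0.2254] [ 1.   0.6 -0.6]
0.29 [-0.0801 -0.1113  0.2228] [-1.  -0.2 -0.3]
0.4 [-0.0803 -0.101   0.2189] [-0.1 -0.6 -0.3]
0.52 [-0.0803 -0.0912  0.214 ] [-0.2 -1.2  0.2]
0.63 [-0.0803 -0.0822  0.2081] [-0.9  0.1 -0.7]
0.75 [-0.0801 -0.0741  0.2012] [ 0.1 -1.9 -0.6]
[-0.0798 -0.0738  0.2005] [-1.5 -6.   1.7]
[-0.0798 -0.0735  0.2006] [-2.1 -9.9  1.5]
31.575 [ 0.3  0.1 -0.2]
```

View pics/w5.png

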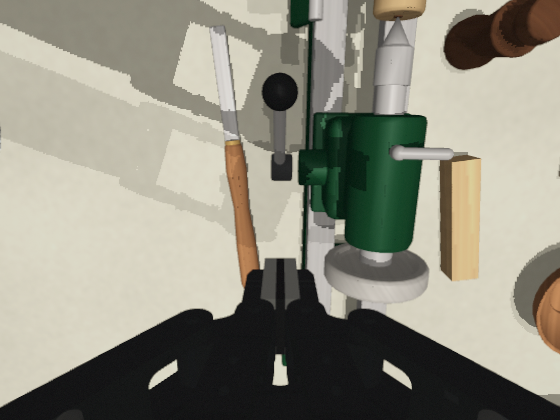

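The lever is fully over to the headstock (ball at (280,92)), the tip (397,18) meets the blank's end, and the robot is clear.

```bash
python3 -c "
from bench import *
print(job_done())"
```

```text
the job is handed in; nothing more can be done
None
```

I handed the job in at about 32 s of the 69 s allowed: the lever was freed, the tailstock pushed up until its point met the blank, and the lever pushed back to its stop. The forces and last picture agree with that, but `job_done()` returned no verdict.

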